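# Bring a surrendered spirit level out through the mouth of the collection tray

## Task

At the baggage desk, first swing the lock collar's arm off the collection tray's mouth, fully round to its locked mark on the steel cover, and leave it there. Then bring the spirit level out of the tray by tilting it and drawing it up diagonally through the mouth, which is shorter than the level. Finish while still holding the level still in the gripper, the whole of it a good hand's breadth (about 100 mm) above the cover and touching nothing else; leave the gift box, the toy monkey and the scanner where they are.

Things in the scene. Friction and masses are not known exactly. Their poses are not given: they have to be found in the camera images.
- tray: Grey plastic tray, screwed down, half covered by steel. Origin: centre of underside, on the table; x along its length towards the mouth end, y across. Outside 352 x 172 x 70 mm. Inside x -170 to 170, y -80 to 80 mm; floor top z 6 mm; walls 6 mm thick, up to z 70 all round. Cover z 66 to 70 mm over x -176 to -30: 60 mm clear under it.
- tray_mouth (a point): Centre of the open mouth, at rim height: tray x 70, y 0, z 70 mm. The mouth spans tray x -30 to 170 mm, y -80 to 80 mm (200 x 160 mm).
- collar_post (a point): Foot of the lock collar's vertical post on the cover: tray x -65, y -45, z 70 mm.
- locked_mark (a point): Top of the locked mark, a small dark upright rib on the cover, 10 mm high: tray x -74, y 25, z 80 mm. The locked arm lies right beside it, on its mouth side.
- collar (a joint): Lock collar's angle about its post, rad, growing anticlockwise seen from above. 0: arm parallel to tray +x, over the mouth. 1.571: hard stop, arm parallel to tray +y, at the locked mark. Starts at 0.15 to 0.7. Friction 0.04 N m, no spring: stays where left. Arm: aluminium bar 10 mm wide, 76 to 86 mm above the table, 95 mm from post to grip peg.
- collar_grip (a point): Point on the axis of the collar arm's upright black round grip peg, 16 mm diameter, 95 mm from the post; the peg's top is 125 mm above the table, this point 112 mm, the bar of the arm ends at 86 mm.
- level: Aluminium spirit level, 280 x 22 x 28 mm high, black end caps, 0.18 to 0.29 kg, balanced at its middle. Origin: centre of its underside; x along its length, +x end in the mouth, z up. Starts loose, flat on the tray floor, within 20 mm lengthwise and 10 mm sideways of the tray's centre, within 0.06 rad of its x axis; -x end under the cover.
- level_out (a point): Centre of the level's +x end face (the end that lies in the mouth), 14 mm above its underside.
- level_in (a point): Centre of the level's -x end face (the end under the cover), 14 mm above its underside.
- gift: Small wrapped gift box with a band, 50 x 100 x 55 mm; origin centre of the underside. A bystander.
- monkey: Wooden toy monkey, about 75 mm across and 90 mm tall, sitting; origin centre of the underside. A bystander.
- scanner: Hand scanner lying on its side, about 160 x 145 x 46 mm; origin under the middle of its barrel. A bystander.

How it is judged:
By the outcome, as a careful person would: the job done as asked, in the order asked, and still so for the second after the job is handed in, while the arm keeps its last pose, push and grip.
It also fails if it takes over 54 s, if anything falls off the work surface, if the arm or the gripper's body presses on something with over 40 N, if the wrist force passes 120 N, or if a joint passes its speed limit or range.

## Robot

A 6-joint arm with a two-finger parallel gripper is mounted at the origin on the work surface. World frame = base frame: x ahead of the robot, y to its left, z up, the work surface at z = 0. Lengths are in mm, angles in rad, forces in N, time in s.
With the tool pointing down it reaches from about 350 to 975 mm from the base axis. Payload 7.1 kg.
Tool frame: the origin (TCP) lies between the finger pads; the fingertips stand 8 mm ahead of it and the grasp point (between the pads) lies 11 mm behind it; x points along the fingers, y is the direction in which the jaws open and shut, and the axes are right-handed (so a half turn about x gives the same grasp; the last joint's range is limited). The gripper opens to 88 mm and grips with 3 to 60 N. Pads are 20 mm wide; open, the fingers measure 115 mm over their backs; the gripper's body (75 mm by 178 mm) begins 61 mm behind the grasp point.
Start: joints at [1.103, 0.423, 1.63, -0, 1.089, -0.019], TCP at [271.145, 563.103, 230.675] pointing down, gripper open.
Joint ranges: [-3, 3], [-0.9, 2.11], [0.09, 2.58], [-1.31, 4.45], [0.11, 2.69], [-2.54, 2.54]. Speed limits (rad/s): [2.39, 2.39, 3.01, 3.14, 3.14, 3.14].

## Interface

Orientations are given as a rotation vector (axis times angle).
In Python, from workcell import ctrl gives the robot as it stands.
- The arm moves only by the tool apply_moves, never from a script. Its argument "increments" is a list of rows, each an object with "gripper": the opening in per cent of the stroke, from 0 (shut) to 100 (fully open); "delta_pos": the shift along the tool's x, y, z in cm, a list of three; "dr": the turn, a rotation vector about the tool's x, y, z in rad, a list of three. In form: [{"gripper": gripper, "delta_pos": [dx, dy, dz], "dr": [ax, ay, az]}, ...]. A call has exactly 5 rows; each row shifts and turns the commanded pose from where the row before left it, along the tool's axes as they then stand; what a row does not reach is not made up. A row lasts 1/12 s, in which the tool goes at most 41.7 mm and 7.16 degrees, less where a joint would pass 70% of its speed; a pose out of reach is approached as far as the arm can. A call with a gripper value outside its range is refused whole. The fingers move at their own pace and stop on an object; the grip force is fixed at half the most. Time passes only in rows, so rows that do not move let the fingers close, or fill a call up. It gives the time, the measured TCP pose, the force and the opening at its end, in the units of the state.
- ctrl.get_obs(): the state, without advancing time (a new reading comes with each control period).
- ctrl.get_image(name): name is "scene" or "top" or "wrist"; returns a dict with "img" (420x560x3 uint8, red, green, blue), "range_z" (420x560 float32, mm along the optical axis (not along the pixel's ray), 0 where there is no reading), "mtx" (3x3 intrinsics, pixels), "rvec" (rotation vector, rad) and "tvec" (3), from world to camera coordinates, as OpenCV has them. Camera axes: x right, y down, z forward; pixel columns grow to the right and rows downward; lengths in mm; the calibration is good to about 2 mm. The wrist camera is an equidistant fisheye: a pixel r from the principal point sees the ray r / f radians off the axis. A picture is of the moment at which its call begins.
- ctrl.close_job(): hands the job in, once; it reports no verdict.
The state is a dict: "t": time; "qpos": joint angles; "qvel": joint speeds; "joint_torque": joint torques, N m; "ee_pos": TCP position; "orientation": TCP orientation; "ft_force": force on the tool from outside, world axes, zero at the start; "moment": the same for the moment, N m; "width": finger opening in mm.
Only numpy, scipy, OpenCV 4.12 (cv2) and the standard library are available. Lean on these libraries where they do the work, as an engineer would, in place of code of your own. Each camera call takes 0.05 s, during which the arm holds its last target. There are 200 camera calls.

## Working session

There is one attempt and no reset: what is moved stays moved. The work goes in short steps, Python scripts to look and compute and a tool call to move; the robot and the scene stay as the last step left them, time stands still between calls to the robot, and variables do not carry over. Pictures are saved under pics/ and viewed, about 8 in all and at most 12, crops included, and the job is handed in when it is done.

Besides the shell and the picture viewer there is one more tool, called after "Call:" as name(argument=value, ...), one argument or row to a line, values as JSON. apply_moves: Moves the arm, as the interface text tells. Its arguments: {"type":"object","properties":{"increments":{"type":"array","items":{"type":"object","properties":{"gripper":{"type":"number"},"delta_pos":{"type":"array","items":{"type":"number"}},"dr":{"type":"array","items":{"type":"number"}}}}}},"required":["increments"]}

```bash
ls; mkdir -p pics
cat > h.py <<'E'
import numpy as np, cv2
from scipy.spatial.transform import Rotation as R
from workcell import ctrl
def grab(n):
    d=ctrl.get_image(n); np.savez(f'{n}.npz',**d); return d
def load(n): return dict(np.load(f'{n}.npz'))
def px2w(d,u,v,zc=None,zw=None):
    K=d['mtx'];Rm=R.from_rotvec(np.ravel(d['rvec'])).as_matrix();t=np.ravel(d['tvec'])
    r=np.array([(u-K[0,2])/K[0,0],(v-K[1,2])/K[1,1],1.])
    o=-Rm.T@t; dw=Rm.T@r
    if zw is not None: s=(zw-o[2])/dw[2]
    else: s=zc if zc else d['range_z'][int(round(v)),int(round(u))]
    return o+s*dw
def w2px(d,p):
    return cv2.projectPoints(np.float64(p).reshape(-1,1,3),d['rvec'],d['tvec'],d['mtx'],None)[0].reshape(-1,2)
E
python3 - <<'E'
from h import *
for n in ['top','scene']:
    d=grab(n); cv2.imwrite(f'pics/{n}0.png',cv2.cvtColor(d['img'],cv2.COLOR_RGB2BGR)); print(n,d['mtx'].round(1).tolist(),d['tvec'].ravel())
o=ctrl.get_obs();print(o)
E
```

```text
pics
top [[543.1, 0.0, 276.3], [0.0, 543.1, 207.4], [0.0, 0.0, 1.0]] [   3.54948398  541.54218735 1723.50883905]
scene [[516.9, 0.0, 283.7], [0.0, 516.9, 210.6], [0.0, 0.0, 1.0]] [ 297.28569884 -320.89988614 1806.55089744]
{'t': 0.1, 'qpos': array([ 1.10301237e+00,  4.23752253e-01,  1.63057757e+00,  1.03375374e-05,
        1.08858841e+00, -1.90069889e-02]), 'qvel': array([ 0.00115894, -0.0009827 , -0.00458161, -0.00176517, -0.00034948,
       -0.00105904]), 'joint_torque': array([ 6.10293628e-04, -5.45610738e+01, -2.74325126e+01,  6.45267265e-02,
        1.89520034e-02, -2.86061538e-05]), 'ee_pos': array([270.93149802, 562.70284506, 230.00116388]), 'orientation': array([ 0.35093635,  1.54232346, -0.35296775]), 'ft_force': array([-0.3814494 , -0.35773313, -1.26543013]), 'moment': array([-0.01820381, -0.02928696,  0.00269611]), 'width': 88.01979173660732}
```

View pics/top0.png

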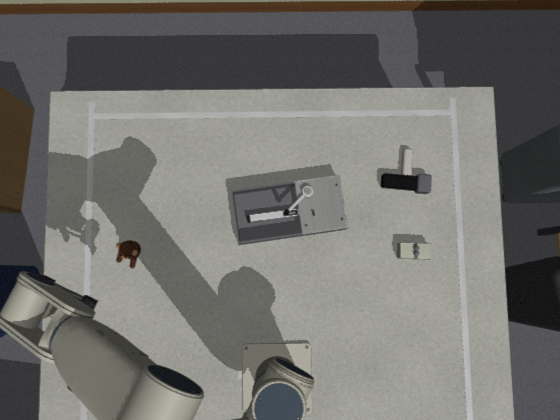

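View pics/scene0.png

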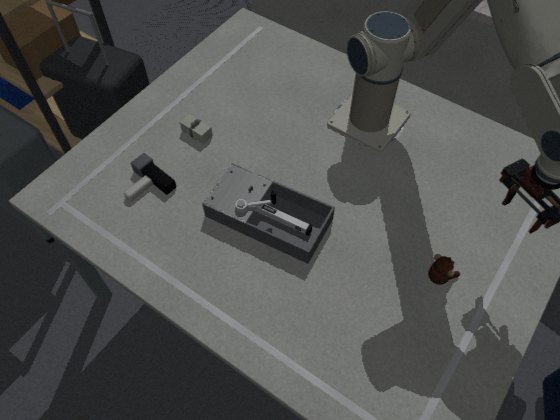

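Top view: the tray spans about (230–347, 178–243) with its mouth to the left. The post is at (308,190) and the peg near (290,211). Next I'll enlarge the tray.

Run:
```python
from h import *
d=load('top'); c=d['img'][165:255,220:355]
c=cv2.resize(c,None,fx=5.9,fy=5.9,interpolation=cv2.INTER_CUBIC); c=cv2.convertScaleAbs(c,alpha=1.5,beta=20)
cv2.imwrite('pics/crop.png',cv2.cvtColor(c,cv2.COLOR_RGB2BGR)); print(c.shape)
```

```text
(531, 796, 3)
```

View pics/crop.png

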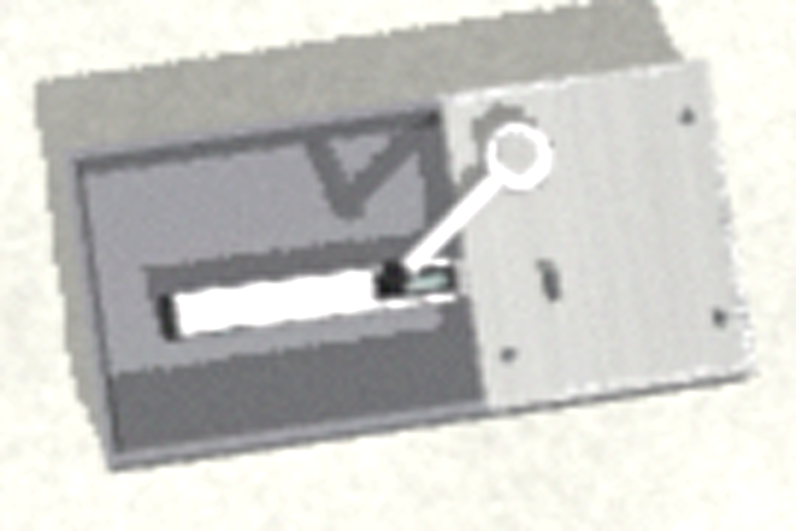

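Crop: rim corners at (75,157), (706,62), (750,376) and (112,457). The level's end cap is centred at (168,317), the peg top at (394,274), the post ring at (519,156) and the mark at (548,280).

```bash
cat >> h.py <<'E'
def fit(tp,wp):
    tp=np.array(tp,float)[:,:2];wp=np.array(wp)[:,:2]
    a=tp-tp.mean(0);b=wp-wp.mean(0)
    th=np.arctan2((a[:,0]*b[:,1]-a[:,1]*b[:,0]).sum(),(a*b).sum())
    c,s=np.cos(th),np.sin(th);M=np.array([[c,-s],[s,c]])
    o=wp.mean(0)-M@tp.mean(0); return th,o,wp-(tp@M.T+o)
E
python3 - <<'E'
from h import *
d=load('top'); f=5.9
P=lambda u,v,z: px2w(d,220+(u+.5)/f-.5,165+(v+.5)/f-.5,zw=z)
tp=[(176,-86),(-176,-86),(-176,86),(176,86),(-65,-45),(-74,25)]
wp=[P(75,157,70),P(706,62,70),P(750,376,70),P(112,460,70),P(519,156,86),P(548,280,77)]
th,o,res=fit(tp,wp);print(th,o,res.round(1))
c,s=np.cos(th),np.sin(th);M=np.array([[c,-s],[s,c]])
T=lambda p:((p[:2]-o)@M).round(1)
for n,p in dict(peg=P(394,275,125),levA=P(165,318,34),lev2=P(455,281,34),postring=wp[4],mark=wp[5]).items(): print(n,p.round(1),T(p))
for u,v in [(262,217),(292,211),(330,200),(308,187)]: print(px2w(d,u,v).round(1))
E
```

```text
1.697535819187954 [532.09886786 -43.78439474] [[-4.5 -6.5]
 [-1.5  1.8]
 [-1.2  4.8]
 [ 3.1 -3.6]
 [ 0.8  0.2]
 [ 3.4  3.3]]
peg [518.5 -33.5 125. ] [11.9 12.2]
levA [506.6  89.1  34. ] [135.    8.5]
lev2 [524.8 -69.6  34. ] [-24.7  10.5]
postring [ 585.7 -102.4   86. ] [-64.9 -45.8]
mark [ 520.  -117.1   77. ] [-71.2  21.2]
[510.3  42.4  39.3]
[529.  -54.5  34.1]
[ 558.6 -174.2   68.8]
[ 597.9 -103.8   90.1]
```

```bash
cat >> h.py <<'E'
TH,O=1.6975,np.array([532.1,-43.8])
def t2w(x,y,z): 
    c,s=np.cos(TH),np.sin(TH); return np.array([O[0]+c*x-s*y,O[1]+s*x+c*y,z])
def down(jaw,tilt=0.,ax=None):
    y=np.array([np.cos(jaw),np.sin(jaw),0]);x=np.array([0,0,-1.]);return R.from_matrix(np.c_[x,y,np.cross(x,y)])
def delta(pos,Rt,jaw=None):
    o=ctrl.get_obs();Rc=R.from_rotvec(o['orientation'])
    print('t',o['t'],'pos',o['ee_pos'].round(1),'q',o['qpos'].round(2),'F',o['ft_force'].round(1),'w',round(o['width'],1))
    print('dpos tool cm',(Rc.inv().apply(np.array(pos)-o['ee_pos'])/10).round(2),'dr',(Rc.inv()*Rt).as_rotvec().round(3))
E
python3 - <<'E'
from h import *
Rc=R.from_rotvec(ctrl.get_obs()['orientation']).as_matrix();print(Rc.round(3))
p=t2w(12,12,0)
for j in (1.24,1.24-np.pi): delta([p[0],p[1],230],down(j))
E
```

```text
[[-0.001  0.434  0.901]
 [-0.001  0.901 -0.434]
 [-1.    -0.001 -0.   ]]
t 0.1 pos [270.9 562.7 230. ] q [ 1.1   0.42  1.63  0.    1.09 -0.02] F [-0.4 -0.4 -1.3] w 88.0
dpos tool cm [  0.06 -42.96  48.19] dr [-0.118 -0.     0.001]
t 0.1 pos [270.9 562.7 230. ] q [ 1.1   0.42  1.63  0.    1.09 -0.02] F [-0.4 -0.4 -1.3] w 88.0
dpos tool cm [  0.06 -42.96  48.19] dr [3.024e+00 2.000e-03 0.000e+00]
```

Call:
apply_moves(
  increments=[
    {"gripper": 40,"delta_pos": [0,-2.4,2.7],"dr": [0,0,0]},
    {"gripper": 40,"delta_pos": [0,-2.4,2.7],"dr": [0,0,0]},
    {"gripper": 40,"delta_pos": [0,-2.4,2.7],"dr": [0,0,0]},
    {"gripper": 40,"delta_pos": [0,-2.4,2.7],"dr": [0,0,0]},
    {"gripper": 40,"delta_pos": [0,-2.4,2.7],"dr": [0,0,0]},
  ],
)

```text
t: 0.52
ee_pos: [340.8, 394.7, 230.3]
orientation: [0.351, 1.542, -0.352]
ft_force: [1.2, 0.3, 0.7]
width: 58.0
```

Call:
apply_moves(
  increments=[
    {"gripper": 40,"delta_pos": [0,-2.4,2.7],"dr": [0,0,0]},
    {"gripper": 40,"delta_pos": [0,-2.4,2.7],"dr": [0,0,0]},
    {"gripper": 40,"delta_pos": [0,-2.4,2.7],"dr": [0,0,0]},
    {"gripper": 40,"delta_pos": [0,-2.4,2.7],"dr": [0,0,0]},
    {"gripper": 40,"delta_pos": [0,-2.4,2.7],"dr": [0,0,0]},
  ],
)

```text
t: 0.93
ee_pos: [410.4, 228.0, 230.6]
orientation: [0.352, 1.542, -0.352]
ft_force: [0.1, 0.1, -0.3]
width: 35.5
```

Call:
apply_moves(
  increments=[
    {"gripper": 40,"delta_pos": [0,-2.4,2.7],"dr": [0,0,0]},
    {"gripper": 40,"delta_pos": [0,-2.4,2.7],"dr": [0,0,0]},
    {"gripper": 40,"delta_pos": [0,-2.4,2.7],"dr": [0,0,0]},
    {"gripper": 40,"delta_pos": [0,-2.4,2.7],"dr": [0,0,0]},
    {"gripper": 40,"delta_pos": [0,-2.4,2.7],"dr": [0,0,0]},
  ],
)

```text
t: 1.35
ee_pos: [480.0, 61.2, 230.6]
orientation: [0.352, 1.542, -0.352]
ft_force: [1.5, 0.8, -0.9]
width: 35.1
```

Call:
apply_moves(
  increments=[
    {"gripper": 40,"delta_pos": [0,-2.4,2.7],"dr": [0,0,0]},
    {"gripper": 40,"delta_pos": [0,-2.4,2.7],"dr": [0,0,0]},
    {"gripper": 40,"delta_pos": [0,-2.0,2.2],"dr": [0,0,0]},
    {"gripper": 40,"delta_pos": [0,0,0],"dr": [-0.06,0,0]},
    {"gripper": 40,"delta_pos": [0,0,0],"dr": [-0.06,0,0]},
  ],
)

```text
t: 1.77
ee_pos: [519.1, -33.0, 230.3]
orientation: [0.258, 1.556, -0.258]
ft_force: [-0.3, 0.1, -1.4]
width: 35.3
```

Run:
```python
from h import *
p=t2w(12,12,0)
delta([p[0],p[1],230],down(1.24))
d=grab('wrist'); cv2.imwrite('pics/w1.png',cv2.cvtColor(d['img'],cv2.COLOR_RGB2BGR)); print(d['mtx'].round(1).tolist(),d['rvec'].ravel(),d['tvec'].ravel())
```

```text
t 1.7667 pos [519.1 -33.  230.3] q [-0.09  0.27  1.86 -0.    1.01 -1.33] F [-0.3  0.1 -1.4] w 35.3
dpos tool cm [ 0.03 -0.05 -0.03] dr [ 0.002 -0.     0.   ]
[[325.2, 0.0, 281.9], [0.0, 325.2, 207.5], [0.0, 0.0, 1.0]] [-2.34821955 -1.6795535  -0.25319428] [-136.46863061 -513.66763624  244.65558466]
```

View pics/w1.png

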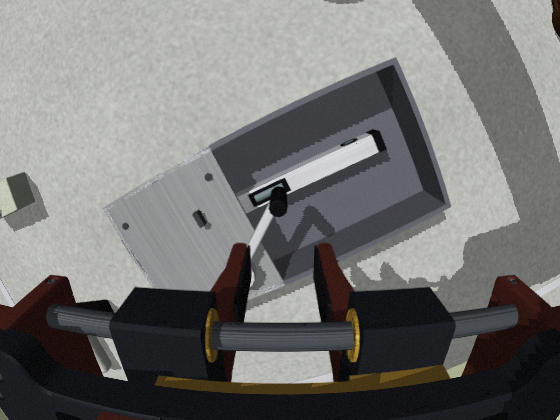

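Wrist view: the peg top is at (279,196), between but ahead of the fingers. Rim corners are at (397,58), (450,206) and (105,208). The level's top runs from (252,196) to the cap at (377,137), and the mark top is at (200,217).

```bash
cat >> h.py <<'E'
def fe(d,u,v,zw):
    K=d['mtx'];a=np.array([(u-K[0,2])/K[0,0],(v-K[1,2])/K[1,1]]);th=np.hypot(*a)
    r=np.r_[a/th*np.sin(th),np.cos(th)];Rm=R.from_rotvec(d['rvec'].ravel()).as_matrix()
    o=-Rm.T@d['tvec'].ravel();w=Rm.T@r;return o+w*(zw-o[2])/w[2]
E
python3 - <<'E'
from h import *
d=load('wrist'); P=lambda u,v,z:fe(d,u,v,z)
tp=[(176,86),(176,-86),(-176,86),(-30,83),(-74,25)]
wp=[P(397,58,70),P(450,206,70),P(105,208,70),P(210,149,70),P(199,216,80)]
th,o,res=fit(tp,wp);print(th,o,res.round(1))
c,s=np.cos(th),np.sin(th);M=np.array([[c,-s],[s,c]])
for n,p in dict(peg=P(279,197,125),cap1=P(374,131,34),cap2=P(379,149,34),in1=P(249,193,34),in2=P(254,207,34)).items(): print(n,p.round(1),((p[:2]-o)@M).round(1))
E
```

```text
1.6987222720558066 [529.50922275 -43.45920966] [[ 1.1 -0.1]
 [-1.  -1.8]
 [ 1.8  2.2]
 [ 1.3 -1.4]
 [-3.2  1.1]]
peg [507.  -31.4 125. ] [14.8 20.8]
cap1 [492.3  83.3  34. ] [130.4  20.7]
cap2 [513.4  83.3  34. ] [127.8  -0.2]
in1 [515.  -70.5  34. ] [-25.   17.9]
in2 [532.2 -70.9  34. ] [-27.5   0.8]
```

Run:
```python
from h import *
d=load('wrist');K=d['mtx'];Rm=R.from_rotvec(d['rvec'].ravel()).as_matrix();t=d['tvec'].ravel()
v,u=np.mgrid[120:240,180:400];z=d['range_z'][120:240,180:400]
a=np.stack([(u-K[0,2])/K[0,0],(v-K[1,2])/K[1,1]],-1);th=np.hypot(a[...,0],a[...,1])+1e-9
r=np.concatenate([a/th[...,None]*np.tan(th)[...,None],np.ones_like(th)[...,None]],-1)*z[...,None]
w=(r-t)@Rm
print('cam',(-Rm.T@t).round(1), 'axis',Rm[2].round(2))
m=(w[...,2]>100)&(w[...,2]<150)&(u<310)&(v>170)&(v<225)
print(m.sum(),u[m].min(),u[m].max(),v[m].min(),v[m].max(),w[m].mean(0),w[m].max(0),w[m].min(0))
mt=m&(w[...,2]>121);print('top',mt.sum(),w[mt].mean(0),u[mt].mean(),v[mt].mean())
m2=(w[...,2]>29)&(w[...,2]<40);q=w[m2];c=q.mean(0);_,_,V=np.linalg.svd((q-c)[:,:2],full_matrices=False);x=(q-c)[:,:2]@V.T
print('level',len(q),c,V[0],np.percentile(x,[1,99],axis=0))
```

```text
cam [440.3  -6.  385.3] axis [ 0.28 -0.1  -0.96]
380 268 286 192 216 [513.40432108 -35.06922208 121.36380314] [523.28429696 -28.12192711 127.30835878] [507.64194308 -43.53334456 100.29648331]
top 272 [514.79861822 -35.63851446 125.51934692] 277.24264705882354 207.2941176470588
level 3188 [518.93510125   9.65661499  34.90848588] [ 0.00563178 -0.99998414] [[-78.57631288 -81.94444557]
 [ 91.25027264  22.94173151]]
```

Call:
apply_moves(
  increments=[
    {"gripper": 40,"delta_pos": [0,-0.37,-0.31],"dr": [0,0,0]},
    {"gripper": 40,"delta_pos": [3.5,0,0],"dr": [0,0,0]},
    {"gripper": 40,"delta_pos": [3.5,0,0],"dr": [0,0,0]},
    {"gripper": 40,"delta_pos": [3.0,0,0],"dr": [0,0,0]},
    {"gripper": 40,"delta_pos": [2.9,0,0],"dr": [0,0,0]},
  ],
)

```text
t: 2.23
ee_pos: [513.9, -33.3, 100.4]
orientation: [0.259, 1.555, -0.259]
ft_force: [0.4, 0.1, 0.1]
width: 34.8
```

Call:
apply_moves(
  increments=[
    {"gripper": 26,"delta_pos": [0,0,0],"dr": [0,0,0]},
    {"gripper": 26,"delta_pos": [0,0,0],"dr": [0,0,0]},
    {"gripper": 26,"delta_pos": [0,0,0],"dr": [0,0,0]},
    {"gripper": 26,"delta_pos": [0,0,0],"dr": [0,0,0]},
    {"gripper": 26,"delta_pos": [0,0,0],"dr": [0,0,0]},
  ],
)

```text
t: 2.65
ee_pos: [515.9, -33.7, 103.5]
orientation: [0.258, 1.552, -0.258]
ft_force: [-0.9, 0.5, -0.0]
width: 22.9
```

Run:
```python
from h import *
post=np.array([582.4,-102.2]); j=1.24
y=np.array([np.cos(j),np.sin(j)]);z=np.array([y[1],-y[0]])
a=np.linspace(2.362,3.27,11);p=post+95*np.c_[np.cos(a),np.sin(a)];dp=np.diff(p,axis=0)
print(np.c_[dp@y,dp@z].round(1).tolist(),p[-1])
delta([*p[0],101],down(j))
```

```text
[[-7.9, -3.4], [-8.2, -2.7], [-8.4, -1.9], [-8.5, -1.1], [-8.6, -0.3], [-8.6, 0.4], [-8.5, 1.2], [-8.4, 2.0], [-8.2, 2.7], [-7.9, 3.5]] [ 488.18212566 -114.36520261]
t 2.65 pos [515.9 -33.7 103.5] q [-0.09  0.46  1.95 -0.    0.73 -1.33] F [-0.9  0.5 -0. ] w 22.9
dpos tool cm [ 0.25 -0.19 -0.05] dr [ 0.002  0.003 -0.001]
```

Call:
apply_moves(
  increments=[
    {"gripper": 26,"delta_pos": [0.2,-0.9,-0.35],"dr": [0,0,0]},
    {"gripper": 26,"delta_pos": [0,-0.82,-0.27],"dr": [0,0,0]},
    {"gripper": 26,"delta_pos": [0,-0.84,-0.19],"dr": [0,0,0]},
    {"gripper": 26,"delta_pos": [0,-0.85,-0.11],"dr": [0,0,0]},
    {"gripper": 26,"delta_pos": [0,-0.86,-0.03],"dr": [0,0,0]},
  ],
)

```text
t: 3.07
ee_pos: [491.0, -71.9, 99.7]
orientation: [0.258, 1.556, -0.258]
ft_force: [-0.8, 1.2, 0.3]
width: 22.8
```

Call:
apply_moves(
  increments=[
    {"gripper": 26,"delta_pos": [0,-0.86,0.04],"dr": [0,0,0]},
    {"gripper": 26,"delta_pos": [0,-0.85,0.12],"dr": [0,0,0]},
    {"gripper": 26,"delta_pos": [0,-0.84,0.2],"dr": [0,0,0]},
    {"gripper": 26,"delta_pos": [0,-0.82,0.27],"dr": [0,0,0]},
    {"gripper": 26,"delta_pos": [0,-0.79,0.35],"dr": [0,0,0]},
  ],
)

```text
t: 3.48
ee_pos: [487.7, -114.6, 99.6]
orientation: [0.258, 1.555, -0.258]
ft_force: [-0.5, 0.5, -0.1]
width: 23.2
```

Call:
apply_moves(
  increments=[
    {"gripper": 26,"delta_pos": [0,-0.2,0],"dr": [0,0,0]},
    {"gripper": 26,"delta_pos": [0,-0.2,0],"dr": [0,0,0]},
    {"gripper": 26,"delta_pos": [0,0,0],"dr": [0,0,0]},
    {"gripper": 26,"delta_pos": [0,0,0],"dr": [0,0,0]},
    {"gripper": 26,"delta_pos": [0,0,0],"dr": [0,0,0]},
  ],
)

```text
t: 3.9
ee_pos: [486.4, -117.1, 99.6]
orientation: [0.258, 1.556, -0.258]
ft_force: [-0.5, -0.2, 0.5]
width: 22.7
```

Call:
apply_moves(
  increments=[
    {"gripper": 26,"delta_pos": [0,-0.09,0.12],"dr": [0,0,0]},
    {"gripper": 26,"delta_pos": [0,-0.09,0.12],"dr": [0,0,0]},
    {"gripper": 26,"delta_pos": [0,0,0],"dr": [0,0,0]},
    {"gripper": 26,"delta_pos": [0,0,0],"dr": [0,0,0]},
    {"gripper": 26,"delta_pos": [0,0,0],"dr": [0,0,0]},
  ],
)

```text
t: 4.32
ee_pos: [488.1, -119.5, 99.6]
orientation: [0.258, 1.556, -0.258]
ft_force: [-0.2, 4.6, 1.0]
width: 22.8
```

Call:
apply_moves(
  increments=[
    {"gripper": 26,"delta_pos": [0,-0.18,0.09],"dr": [0,0,0]},
    {"gripper": 26,"delta_pos": [0,0,0],"dr": [0,0,0]},
    {"gripper": 26,"delta_pos": [0,0,0],"dr": [0,0,0]},
    {"gripper": 26,"delta_pos": [0,0,0],"dr": [0,0,0]},
    {"gripper": 26,"delta_pos": [0,0,0],"dr": [0,0,0]},
  ],
)

```text
t: 4.73
ee_pos: [488.0, -119.9, 99.6]
orientation: [0.261, 1.557, -0.257]
ft_force: [0.2, 15.2, 2.0]
width: 23.0
```

The force rose to 15 N with no further motion, so this is the hard stop. Next: back off, open, lift.

Call:
apply_moves(
  increments=[
    {"gripper": 28,"delta_pos": [0,0.27,-0.13],"dr": [0,0,0]},
    {"gripper": 45,"delta_pos": [0,0,0],"dr": [0,0,0]},
    {"gripper": 45,"delta_pos": [0,0,0],"dr": [0,0,0]},
    {"gripper": 45,"delta_pos": [0,0,0],"dr": [0,0,0]},
    {"gripper": 45,"delta_pos": [0,0,0],"dr": [0,0,0]},
  ],
)

```text
t: 5.15
ee_pos: [488.2, -119.3, 99.7]
orientation: [0.258, 1.555, -0.258]
ft_force: [0.2, -0.3, 1.0]
width: 39.4
```

Call:
apply_moves(
  increments=[
    {"gripper": 45,"delta_pos": [-3,0,0],"dr": [0,0,0]},
    {"gripper": 45,"delta_pos": [-3,0,0],"dr": [0,0,0]},
    {"gripper": 45,"delta_pos": [-3,0,0],"dr": [0,0,0]},
    {"gripper": 45,"delta_pos": [-3,0,0],"dr": [0,0,0]},
    {"gripper": 45,"delta_pos": [0,0,0],"dr": [0,0,0]},
  ],
)

```text
t: 5.57
ee_pos: [491.2, -120.0, 225.1]
orientation: [0.257, 1.546, -0.259]
ft_force: [1.3, -0.0, 0.6]
width: 39.6
```

Run:
```python
from h import *
import h
h.TH,h.O=1.6987,np.array([529.5,-43.5])
j=1.6987-np.pi/2
p=t2w(28,10,0); print(p)
for k in (j,): delta([p[0],p[1],225],down(k))
```

```text
[516.01013909 -17.00427105   0.        ]
t 5.5667 pos [ 491.2 -120.   225.1] q [-0.26  0.25  1.9  -0.    0.98 -1.5 ] F [ 1.3 -0.   0.6] w 39.6
dpos tool cm [ 1.000e-02  1.055e+01 -9.800e-01] dr [ 1.114  0.008 -0.006]
```

Call:
apply_moves(
  increments=[
    {"gripper": 55,"delta_pos": [0,3.5,-0.33],"dr": [0,0,0]},
    {"gripper": 55,"delta_pos": [0,3.5,-0.33],"dr": [0,0,0]},
    {"gripper": 55,"delta_pos": [0,3.5,-0.33],"dr": [0,0,0]},
    {"gripper": 55,"delta_pos": [0,0,0],"dr": [0.114,0,0]},
    {"gripper": 55,"delta_pos": [0,0,0],"dr": [0.12,0,0]},
  ],
)

```text
t: 5.98
ee_pos: [512.7, -14.7, 219.1]
orientation: [0.443, 1.525, -0.443]
ft_force: [0.4, 0.5, -0.2]
width: 48.4
```

Call:
apply_moves(
  increments=[
    {"gripper": 55,"delta_pos": [0,0,0],"dr": [0.12,0,0]},
    {"gripper": 55,"delta_pos": [0,0,0],"dr": [0.12,0,0]},
    {"gripper": 55,"delta_pos": [0,0,0],"dr": [0.12,0,0]},
    {"gripper": 55,"delta_pos": [0,0,0],"dr": [0.12,0,0]},
    {"gripper": 55,"delta_pos": [0,0,0],"dr": [0.12,0,0]},
  ],
)

```text
t: 6.4
ee_pos: [512.4, -16.5, 219.1]
orientation: [0.908, 1.373, -0.909]
ft_force: [0.7, -0.2, -1.1]
width: 48.1
```

Call:
apply_moves(
  increments=[
    {"gripper": 55,"delta_pos": [0,0,0],"dr": [0.12,0,0]},
    {"gripper": 55,"delta_pos": [0,0,0],"dr": [0.12,0,0]},
    {"gripper": 55,"delta_pos": [0,0,0],"dr": [0.04,0,0]},
    {"gripper": 55,"delta_pos": [0,0,0],"dr": [0,0,0]},
    {"gripper": 55,"delta_pos": [0,0,0],"dr": [0,0,0]},
  ],
)

```text
t: 6.82
ee_pos: [512.4, -16.5, 219.2]
orientation: [1.113, 1.268, -1.114]
ft_force: [1.0, 0.3, -0.2]
width: 48.4
```

Run:
```python
from h import *
delta([516,-17,225],down(1.6987-np.pi/2))
d=grab('wrist'); cv2.imwrite('pics/w2.png',cv2.cvtColor(d['img'],cv2.COLOR_RGB2BGR))
```

```text
t 6.8167 pos [512.4 -16.5 219.2] q [-0.06  0.27  1.89 -0.    0.98 -0.18] F [ 1.   0.3 -0.2] w 48.4
dpos tool cm [-0.58  0.35  0.1 ] dr [0.002 0.    0.001]
```

View pics/w2.png

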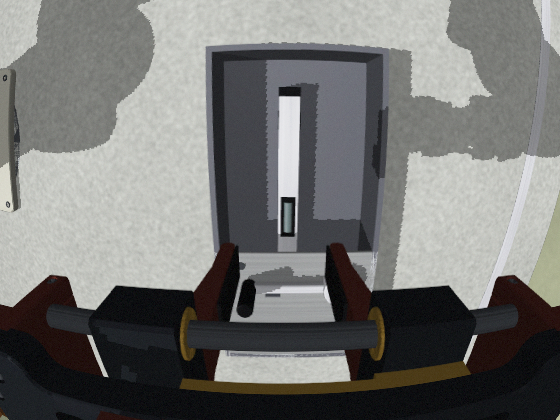

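Wrist view: the mouth is clear, the arm lies across the cover at about (290,288), and the peg is at (247,298). The level runs from (289,88) to (288,250) with no obstruction. Now to measure its line.

Run:
```python
from h import *
d=load('wrist')
P=lambda u,v,z=34:fe(d,u,v,z)
A,B=P(289.5,88.5),P(288,246)
print(A.round(1),B.round(1),'ang',np.arctan2(*(A-B)[1::-1]))
tp=[(176,86),(176,-86),(-30,80),(-30,-80)]
wp=[P(206,46,70),P(389,48,70),P(217,252,70),P(376,252,70)]
th,o,res=fit(tp,wp);print(th,o,res.round(1))
for z in (28,40):print(P(278,88.5)-P(301,88.5),P(278,245)-P(298,245))
```

```text
[504.8  88.2  34. ] [526.5 -84.3  34. ] ang 1.695721702218392
1.7023825106163042 [530.31374429 -44.79348622] [[-0.3  0.2]
 [-0.1  0.7]
 [-3.7 -0.4]
 [ 4.  -0.5]]
[-23.38744962  -3.18398151   0.        ] [-22.64940091  -2.92344413   0.        ]
[-23.38744962  -3.18398151   0.        ] [-22.64940091  -2.92344413   0.        ]
```

Call:
apply_moves(
  increments=[
    {"gripper": 55,"delta_pos": [0,0.55,0.5],"dr": [0,0,0]},
    {"gripper": 55,"delta_pos": [3,0,0],"dr": [0,0,0]},
    {"gripper": 55,"delta_pos": [3,0,0],"dr": [0,0,0]},
    {"gripper": 55,"delta_pos": [3,0,0],"dr": [0,0,0]},
    {"gripper": 55,"delta_pos": [3,0,0],"dr": [0,0,0]},
  ],
)

```text
t: 7.28
ee_pos: [519.4, -20.9, 98.7]
orientation: [1.114, 1.266, -1.113]
ft_force: [-0.5, 0.1, -0.7]
width: 47.9
```

Call:
apply_moves(
  increments=[
    {"gripper": 55,"delta_pos": [3,0,0],"dr": [0,0,0]},
    {"gripper": 55,"delta_pos": [2,0,0],"dr": [0,0,0]},
    {"gripper": 55,"delta_pos": [1.5,0,0],"dr": [0,0,0]},
    {"gripper": 55,"delta_pos": [1,0,0],"dr": [0,0,0]},
    {"gripper": 55,"delta_pos": [0,0,0],"dr": [0,0,0]},
  ],
)

```text
t: 7.7
ee_pos: [517.8, -20.7, 22.8]
orientation: [1.113, 1.27, -1.116]
ft_force: [0.0, 0.4, 0.9]
width: 48.2
```

Call:
apply_moves(
  increments=[
    {"gripper": 45,"delta_pos": [0.4,0,0],"dr": [0,0,0]},
    {"gripper": 40,"delta_pos": [0,0,0],"dr": [0,0,0]},
    {"gripper": 40,"delta_pos": [0,0,0],"dr": [0,0,0]},
    {"gripper": 40,"delta_pos": [0,0,0],"dr": [0,0,0]},
    {"gripper": 40,"delta_pos": [0,0,0],"dr": [0,0,0]},
  ],
)

```text
t: 8.12
ee_pos: [519.3, -20.6, 21.5]
orientation: [1.115, 1.266, -1.113]
ft_force: [-1.1, -0.2, 0.6]
width: 35.3
```

Run:
```python
from h import *
delta([518.5,-20.9,18],down(1.6957-np.pi/2))
d=grab('wrist'); cv2.imwrite('pics/w3.png',cv2.cvtColor(d['img'],cv2.COLOR_RGB2BGR))
```

```text
t 8.1167 pos [519.3 -20.6  21.5] q [-0.06  0.61  1.96 -0.    0.57 -0.19] F [-1.1 -0.2  0.6] w 35.3
dpos tool cm [ 0.35 -0.08  0.02] dr [ 0.003  0.    -0.001]
```

View pics/w3.png

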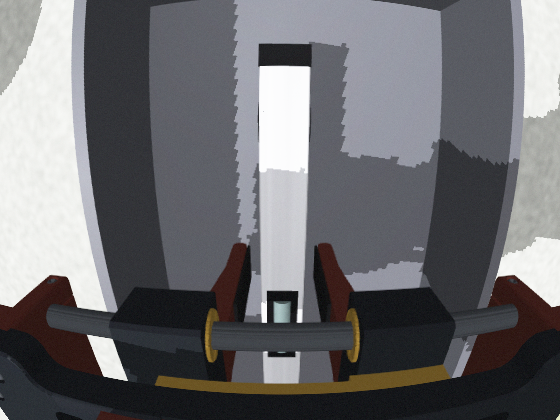

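The level (columns 262–307) sits centred between the fingers (247–318). Now to close.

Call:
apply_moves(
  increments=[
    {"gripper": 30,"delta_pos": [0.15,0,0],"dr": [0,0,0]},
    {"gripper": 20,"delta_pos": [0,0,0],"dr": [0,0,0]},
    {"gripper": 5,"delta_pos": [0,0,0],"dr": [0,0,0]},
    {"gripper": 0,"delta_pos": [0,0,0],"dr": [0,0,0]},
    {"gripper": 0,"delta_pos": [0,0,0],"dr": [0,0,0]},
  ],
)

```text
t: 8.58
ee_pos: [518.7, -20.5, 19.2]
orientation: [1.114, 1.267, -1.114]
ft_force: [-0.1, 0.1, 1.7]
width: 22.2
```

Call:
apply_moves(
  increments=[
    {"gripper": 0,"delta_pos": [0,0,0],"dr": [0,0,0]},
    {"gripper": 0,"delta_pos": [0,0,0],"dr": [0,0,0]},
    {"gripper": 0,"delta_pos": [0,0,0],"dr": [0,0,0]},
    {"gripper": 0,"delta_pos": [0,0,0],"dr": [0,0,0]},
    {"gripper": 0,"delta_pos": [0,0,0],"dr": [0,0,0]},
  ],
)

```text
t: 9.0
ee_pos: [518.8, -20.5, 19.3]
orientation: [1.114, 1.267, -1.114]
ft_force: [-0.4, 0.4, 3.0]
width: 22.0
```

Call:
apply_moves(
  increments=[
    {"gripper": 0,"delta_pos": [-0.15,0,0],"dr": [0,0,0]},
    {"gripper": 0,"delta_pos": [-0.46,0,0.035],"dr": [0,0.027,0]},
    {"gripper": 0,"delta_pos": [-0.46,0,0.035],"dr": [0,0.027,0]},
    {"gripper": 0,"delta_pos": [-0.46,0,0.035],"dr": [0,0.027,0]},
    {"gripper": 0,"delta_pos": [-0.46,0,0.035],"dr": [0,0.027,0]},
  ],
)

```text
t: 9.42
ee_pos: [518.5, -22.5, 38.9]
orientation: [1.188, 1.353, -1.066]
ft_force: [-1.2, 1.1, -2.3]
width: 21.7
```

Call:
apply_moves(
  increments=[
    {"gripper": 0,"delta_pos": [-0.46,0,0.035],"dr": [0,0.027,0]},
    {"gripper": 0,"delta_pos": [-0.46,0,0.035],"dr": [0,0.027,0]},
    {"gripper": 0,"delta_pos": [-0.46,0,0.035],"dr": [0,0.027,0]},
    {"gripper": 0,"delta_pos": [-0.46,0,0.035],"dr": [0,0.027,0]},
    {"gripper": 0,"delta_pos": [0,0,0],"dr": [0,0,0]},
  ],
)

```text
t: 9.83
ee_pos: [519.8, -27.6, 57.2]
orientation: [1.262, 1.433, -1.014]
ft_force: [-0.1, 0.5, -2.2]
width: 22.1
```

Run:
```python
from h import *
o=ctrl.get_obs();Rm=R.from_rotvec(o['orientation']).as_matrix();print(o['ee_pos'],o['ft_force'],o['moment'],o['width'],Rm.round(3).tolist())
d=grab('wrist'); cv2.imwrite('pics/w4.png',cv2.cvtColor(d['img'],cv2.COLOR_RGB2BGR))
s=grab('scene')
c=cv2.resize(s['img'][140:290,180:360],None,fx=4,fy=4,interpolation=cv2.INTER_CUBIC);cv2.imwrite('pics/s4.png',cv2.cvtColor(c,cv2.COLOR_RGB2BGR))
```

```text
[519.8231841  -27.57379293  57.23054597] [-0.10098571  0.49116825 -2.24058131] [-0.16952836 -0.00666907 -0.01547482] 22.103049277998238 [[-0.027, 0.992, 0.124], [0.213, 0.127, -0.969], [-0.977, 0.001, -0.215]]
```

View pics/s4.png

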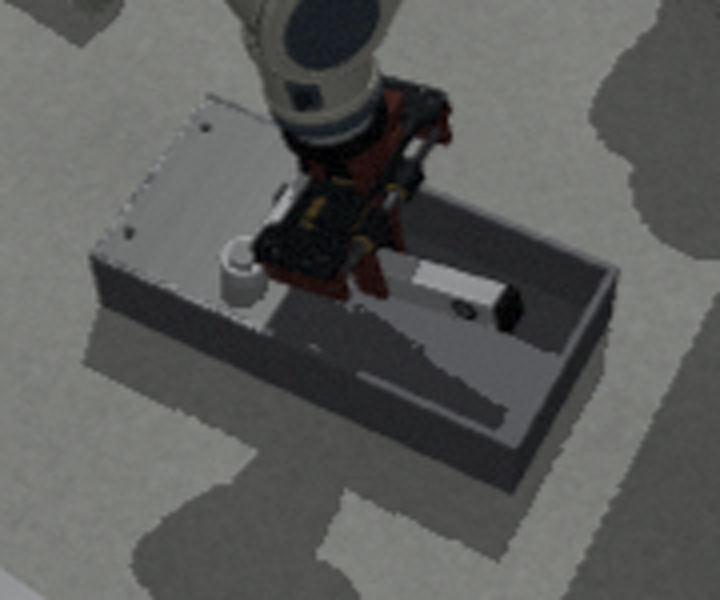

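Run:
```python
from h import *
for n in 'w3','w4':
    g=cv2.imread(f'pics/{n}.png',0); print(n,g[30:90:3,285].tolist())
d=load('wrist');K=d['mtx'];Rm=R.from_rotvec(d['rvec'].ravel()).as_matrix();t=d['tvec'].ravel()
for v in range(60,240,30):
    a=np.array([(285-K[0,2])/K[0,0],(v-K[1,2])/K[1,1]]);th=np.hypot(*a)
    r=np.r_[a/th*np.tan(th),1]*d['range_z'][v,285];print(v,(Rm.T@(r-t)).round(1))
```

```text
w3 [163, 163, 164, 163, 160, 37, 34, 37, 36, 33, 33, 30, 239, 251, 251, 250, 251, 251, 251, 251]
w4 [59, 58, 130, 149, 142, 31, 31, 28, 36, 29, 32, 28, 247, 248, 249, 248, 247, 248, 248, 248]
60 [507.   69.7  95.4]
90 [508.5  57.5  91.2]
120 [510.2  44.6  90.4]
150 [511.8  32.4  86.2]
180 [513.4  19.5  84.9]
210 [515.2   6.1  80.3]
```

Call:
apply_moves(
  increments=[
    {"gripper": 0,"delta_pos": [0,0,-1.0],"dr": [0,0,0]},
    {"gripper": 0,"delta_pos": [0,0,-1.0],"dr": [0,0,0]},
    {"gripper": 0,"delta_pos": [0,0,-1.0],"dr": [0,0,0]},
    {"gripper": 0,"delta_pos": [-0.24,0,0],"dr": [0,0.03,0]},
    {"gripper": 0,"delta_pos": [0,0,-1.0],"dr": [0,0,0]},
  ],
)

```text
t: 10.35
ee_pos: [514.7, 12.1, 68.4]
orientation: [1.281, 1.457, -0.998]
ft_force: [-0.2, -0.3, -1.5]
width: 22.2
```

Call:
apply_moves(
  increments=[
    {"gripper": 0,"delta_pos": [0,0,-1.0],"dr": [0,0,0]},
    {"gripper": 0,"delta_pos": [0,0,-1.0],"dr": [0,0,0]},
    {"gripper": 0,"delta_pos": [0,0,-1.0],"dr": [0,0,0]},
    {"gripper": 0,"delta_pos": [-0.36,0,0],"dr": [0,0.03,0]},
    {"gripper": 0,"delta_pos": [-0.36,0,0],"dr": [0,0.03,0]},
  ],
)

```text
t: 10.77
ee_pos: [510.6, 40.5, 82.9]
orientation: [1.319, 1.504, -0.966]
ft_force: [0.0, -0.6, -1.6]
width: 21.8
```

Call:
apply_moves(
  increments=[
    {"gripper": 0,"delta_pos": [-0.36,0,0],"dr": [0,0.03,0]},
    {"gripper": 0,"delta_pos": [0,0,-1.4],"dr": [0,0,0]},
    {"gripper": 0,"delta_pos": [0,0,-1.4],"dr": [0,0,0]},
    {"gripper": 0,"delta_pos": [0,0,-1.4],"dr": [0,0,0]},
    {"gripper": 0,"delta_pos": [0,0,-1.4],"dr": [0,0,0]},
  ],
)

```text
t: 11.18
ee_pos: [503.8, 91.9, 104.9]
orientation: [1.34, 1.525, -0.952]
ft_force: [-0.6, 1.1, -2.3]
width: 21.7
```

Call:
apply_moves(
  increments=[
    {"gripper": 0,"delta_pos": [0,0,-1.4],"dr": [0,0,0]},
    {"gripper": 0,"delta_pos": [0,0,-1.4],"dr": [0,0,0]},
    {"gripper": 0,"delta_pos": [0,0,0],"dr": [0,0,0]},
    {"gripper": 0,"delta_pos": [0,0,0],"dr": [0,0,0]},
    {"gripper": 0,"delta_pos": [0,0,0],"dr": [0,0,0]},
  ],
)

```text
t: 11.6
ee_pos: [500.8, 116.7, 113.7]
orientation: [1.339, 1.525, -0.951]
ft_force: [1.0, -0.7, -2.2]
width: 21.8
```

Run:
```python
from h import *
o=ctrl.get_obs();Rm=R.from_rotvec(o['orientation']).as_matrix();p=o['ee_pos']
i=p+Rm@[13,0,170];i2=p+Rm@[-15,0,170];e=p+Rm@[13,0,-110]
c,s=np.cos(1.7),np.sin(1.7);M=np.array([[c,-s],[s,c]])
for n,k in dict(tcp=p,inB=i,inT=i2,outB=e).items(): print(n,((k[:2]-[530,-44.5])@M).round(1),k.round(1))
print(o['t'],o['ft_force'],o['moment'],o['width'],'tilt',np.arcsin(-Rm[2,2]))
```

```text
tcp [163.7   8.2] [500.8 116.7 113.7]
inB [7.4 8.2] [521.  -38.2  45.4]
inT [-1.8  8.2] [522.1 -47.3  71.9]
outB [271.8   8.2] [486.8 224.  137.6]
11.6 [ 0.95352688 -0.65227097 -2.21458092] [-0.22207135 -0.02806109 -0.00509524] 21.786283453691425 tilt 0.3355581399534598
```

Call:
apply_moves(
  increments=[
    {"gripper": 0,"delta_pos": [-1.4,0,-0.5],"dr": [0,0,0]},
    {"gripper": 0,"delta_pos": [-2.4,0,-0.8],"dr": [0,0,0]},
    {"gripper": 0,"delta_pos": [-2.4,0,-0.8],"dr": [0,0,0]},
    {"gripper": 0,"delta_pos": [-2.4,0,-0.8],"dr": [0,0,0]},
    {"gripper": 0,"delta_pos": [-2.4,0,-0.8],"dr": [0,0,0]},
  ],
)

```text
t: 12.02
ee_pos: [500.9, 114.2, 230.4]
orientation: [1.341, 1.524, -0.954]
ft_force: [-0.4, 0.5, -3.2]
width: 21.5
```

Call:
apply_moves(
  increments=[
    {"gripper": 0,"delta_pos": [-1.9,0,-0.7],"dr": [0,0,0]},
    {"gripper": 0,"delta_pos": [-0.9,0,-0.3],"dr": [0,0,0]},
    {"gripper": 0,"delta_pos": [0,0,0],"dr": [0,0,0]},
    {"gripper": 0,"delta_pos": [0,0,0],"dr": [0,0,0]},
    {"gripper": 0,"delta_pos": [0,0,0],"dr": [0,0,0]},
  ],
)

```text
t: 12.43
ee_pos: [500.4, 114.7, 257.8]
orientation: [1.34, 1.526, -0.954]
ft_force: [-0.1, -0.1, -1.5]
width: 22.2
```

Call:
apply_moves(
  increments=[
    {"gripper": 0,"delta_pos": [0,0,0],"dr": [0,0,0]},
    {"gripper": 0,"delta_pos": [0,0,0],"dr": [0,0,0]},
    {"gripper": 0,"delta_pos": [0,0,0],"dr": [0,0,0]},
    {"gripper": 0,"delta_pos": [0,0,0],"dr": [0,0,0]},
    {"gripper": 0,"delta_pos": [0,0,0],"dr": [0,0,0]},
  ],
)

```text
t: 12.85
ee_pos: [501.2, 114.9, 259.0]
orientation: [1.341, 1.525, -0.952]
ft_force: [0.4, 0.6, -1.9]
width: 21.6
```

Run:
```python
from h import *
o=ctrl.get_obs();Rm=R.from_rotvec(o['orientation']).as_matrix();p=o['ee_pos']
print(o['t'],p,'inB',p+Rm@[13,0,170],o['ft_force'],o['width'],abs(o['qvel']).max())
s=grab('scene');d=grab('top');w=grab('wrist')
a=cv2.resize(s['img'][60:300,100:480],(570,360)); b=cv2.resize(d['img'][140:270,220:440],(390,230)) ; w=cv2.resize(w['img'],(307,230))
im=np.zeros((590,700,3),np.uint8);im[:360,:570]=a;im[360:,:390]=b;im[360:,390:697]=w
cv2.imwrite('pics/fin.png',cv2.cvtColor(im,cv2.COLOR_RGB2BGR))
```

```text
12.85 [501.17629937 114.89645817 259.03147983] inB [521.07774158 -40.03516713 190.70049068] [ 0.35871147  0.562468   -1.94079182] 21.635141797055898 0.0048147790779862875
```

View pics/fin.png

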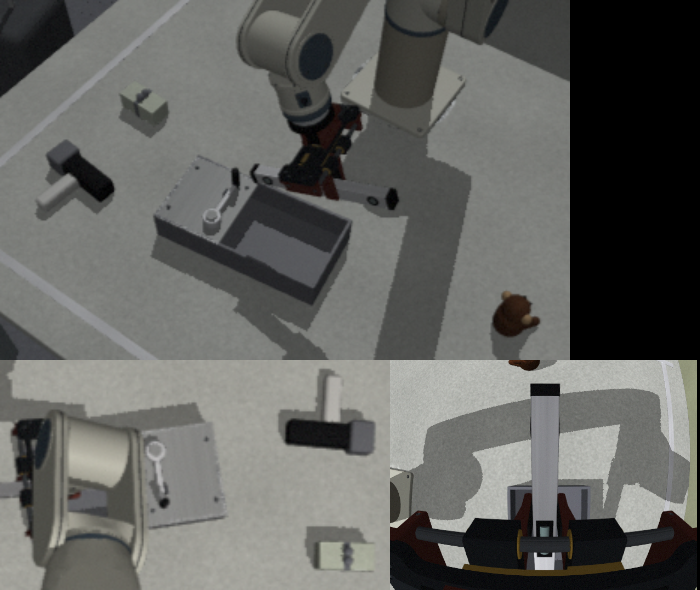

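The level is held tilted and clear of the tray, and the bystanders look undisturbed. One numeric check of the collar angle from the top view, using the peg at crop (165,500) and the ring at (155,452).

Run:
```python
from h import *
d=load('top');sx,sy=220/390,130/230
Q=lambda u,v,z:px2w(d,220+u*sx,140+(v-360)*sy,zw=z)
im=d['img'].astype(int).sum(2)[205:235,300:325]; v,u=np.where(im<200)
print('dark',u.mean()+300,v.mean()+205,len(u))
r=Q(155,452,90)
for p in (Q(165,500,120),px2w(d,u.mean()+300,v.mean()+205,zw=118)): print(p.round(1),r.round(1),'angle',np.arctan2(*(p-r)[1::-1])%(2*np.pi)-1.70)
```

```text
dark 312.04 220.12 25
[ 493.5 -115.1  120. ] [ 582.1 -101.7   90. ] angle 1.591874385864682
[ 490.7 -112.   118. ] [ 582.1 -101.7   90. ] angle 1.5540651294634709
```

The collar angle reads 1.55–1.59 rad, which agrees with the hard stop at 1.571. Handing in.

```bash
python3 -c "
from workcell import ctrl
print(ctrl.close_job())"
```

```text
the job is handed in; nothing more can be done
None
```

The job is done and handed in at about 13 s, with no verdict reported.

- **Collar:** I swung the arm with the fingers closed loosely round its peg until it met the hard stop, where it pushed back with about 15 N and moved no further. In the last top view its angle read 1.55 to 1.59 rad, against 1.571 for the stop.
- **Level:** I gripped it 30 mm on the mouth side of its middle, tilted it about 0.22 rad (0.34 by the end) and drew it up diagonally through the mouth. The wrist force readings during the draw gave no sign of contact, only roughly the level's weight.
- **Final state:** The level is still held, with the arm at rest and the finger opening at about 22 mm, its full width. Its lowest corner is at about z 191 mm, roughly 120 mm above the cover, as computed from the tool pose assuming it had not slipped. A check just after tilting showed no slip.
- **Bystanders:** The gift box, monkey and scanner looked untouched in the last pictures; I did not measure their positions.
- **Disagreement:** My first reading of the peg from the wrist picture was about 9 mm off. The depth data and the known 95 mm arm length corrected it before I went down to the peg.

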